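# Trip a fire damper, wind its lever back to the open stop and hold it

## Robot

A 7-joint arm with a two-finger parallel gripper is mounted at the origin on the work surface. World frame = base frame: x ahead of the robot, y to its left, z up, the work surface at z = 0. Lengths are in m, angles in degrees, forces in N, time in s.
With the tool pointing down it reaches from about 0.425 to 0.975 m from the base axis. Payload 16.7 kg.
Tool frame: the origin (TCP) lies midway between the tips of the shut fingers; the grasp point (between the pads) lies manip.pinch_z behind it (manip.pinch_z is the distance from the TCP to the grasp point, in m); z points along the fingers, y is the line along which they close (so a half turn about z gives the same grasp; the last joint's range is limited). The gripper opens to 85 mm and grips with 20 to 120 N. Pads are 22 mm wide; open, the fingers measure 114 mm over their backs; the gripper's body (76 mm by 85 mm) begins 54 mm behind the grasp point. The pads swing forward as they close: fully open they stand 13 mm farther back than shut.
Start: joints at [-81.962, 24.414, 4.234, 92.017, -1.954, 63.644, -3.845], TCP at [0.193, 0.647, 0.231] pointing down, gripper open.
Joint ranges: [-163.25, 163.25], [-28.42, 122.38], [-70.27, 78.77], [12.13, 141.07], [-58.53, 238.53], [9.26, 117.41], [-156.51, 156.51]. Speed limits (degrees/s): [108.29, 108.29, 136.94, 136.94, 172.46, 172.46, 172.46].

## Interface

Orientations are given as [roll, pitch, yaw] about the fixed x, y, z axes, in that order (R = Rz(yaw) Ry(pitch) Rx(roll)).
In Python, from cell import manip gives the robot as it stands. The module is installed in compiled form; this text tells all that it offers.
- The arm moves only by the tool arm_command, never from a script. Its argument "rows" is a list of rows, each a list of 5 numbers: the closure, from -1 (fully open) to 1 (shut), then the shift along the world's x, y, z in units of 25 mm (1.0 is 25 mm), then the turn about the world's z in units of 5 degrees (1.0 is 5 degrees). In form: [[jaw, tx, ty, tz, turn], ...]. A call has 1 to 8 rows; each row shifts and turns the commanded pose from where the row before left it; what a row does not reach is not made up. A row lasts 1/12 s, in which the tool goes at most 41.7 mm and 7.16 degrees, less where a joint would pass 70% of its speed; a pose out of reach is approached as far as the arm can. A call is refused whole if a number of a shift passes 1 or a number of a turn 1, either way. A call with a gripper value outside its range is refused whole. The fingers move at their own pace and stop on an object; "force" is the grip in N (left out, the last holds). Time passes only in rows, so rows that do not move let the fingers close. It gives the time, the measured TCP pose, the force, the opening and the grip force at its end, in the units of the state.
- manip.get_state(): the state, without advancing time (a new reading comes with each control period).
- manip.get_image(name): name is "side" or "top" or "wrist"; returns a dict with "image" (400x640x3 uint8, red, green, blue), "z_map" (400x640 float32, m along the optical axis (not along the pixel's ray), 0 where there is no reading), "vfov" (degrees; the focal length in pixels is half the picture's height over the tangent of half this angle, whatever the lens; pixels are square), "cx", "cy" (the principal point, pixels), "eye" and "rotation" of the camera in the world. Camera axes: x right, y down, z forward; pixel columns grow to the right and rows downward; lengths in m; the calibration is good to about 2 mm. A picture is of the moment at which its call begins.
- manip.sign_off(): hands the job in; it is judged then, once.
Trained networks look in a picture, given as the dict that the camera call returned (one of the last four; its "shot" number tells which), for a name from the list of things; names that differ only in an ending like _2 or _b are one class to them, and where a whole thing is asked for, a point or a joint stands for the part that bears it (a point fixed in the world has none). Each returns a list of dicts, best first, with "score" (0 to 1); they miss things now and then, are a little off and sometimes report something else, mostly with a low value. They report only what shows in the picture. A call takes as long as a camera call.
- manip.search_frame(picture, query): "position" ([column, row] in pixels, amid what is visible of it).
- manip.trace(picture, query): "mask" (400x640 bool, what is visible of it) and "position" ([column, row] in pixels, amid what is visible of it).
- manip.tip_of(picture, query): "position" ([column, row] in pixels: a listed point, or the origin of a listed thing).
The state is a dict: "time": time; "joints": joint angles; "joint_velocities": joint speeds; "effort": joint torques, N m; "tool_pos": TCP position; "tool_rot": TCP orientation; "wrist_force": force on the tool from outside, world axes, zero at the start; "moment": the same for the moment, N m; "grip_width": opening from 0.0 (shut) to 1.0 (fully open); "finger_force": force on a finger pad.
Only numpy, scipy, OpenCV 4.12 (cv2) and the standard library are available. Lean on these libraries where they do the work, as an engineer would, in place of code of your own. Each camera call takes 0.05 s, during which the arm holds its last target. There are 200 camera calls.

## Task

Function-test the round fire damper that is strapped down on the bench: push its release plunger right in so that the closing spring throws the lever round and shuts the blade, then swing the lever back against the spring, all the way to its open stop. Finish while holding the lever firmly against the open stop with the gripper so that a new fuse can be fitted: the catch stays out after the test, so nothing else will keep the lever there. Leave the other things on the bench where they are.

Things in the scene. Friction and masses are not known exactly. Their poses are not given: they have to be found in the camera images.
- damper: Fixed fire damper: galvanised tube, 125 mm diameter, 320 mm long along this body's y, strapped on a steel plate 170 x 300 mm; tube axis 82 mm, top 145 mm above the bench. On top a mechanism plate, 130 (x) by 190 mm (y from -125 to +65), its top at 157 mm, with spring, lever, stops and plunger. Origin on the bench under the lever's pivot; z up.
- pivot (a point): Point on the lever's upright pivot axis (the blade shaft), at the height of the lever bar's upper face, 178 mm above the bench. Its axes are the damper's.
- shaft (a joint): Angle of lever and blade, rad, growing clockwise seen from above. 0: blade shut, lever pointing to the damper's -x, across the tube. 1.57: open stop, lever along the damper's +y. At the start the catch holds it at about 1.46, just short of the open stop. A spring always drives it to 0 (within about 0.5 s when let go): about 4.5 N at the handle when shut, 10 N at the open stop.
- lever: Steel lever bar, 20 mm wide and 6 mm thick, on the blade shaft, with an upright black round handle near its end; behind the pivot a short tail 70 mm long and 16 mm wide which the catch holds. Origin on the pivot axis, 157 mm above the bench; x points from the pivot along the bar to the handle, z up; bar from 172 to 178 mm above the bench.
- handle (a point): Middle of the lever's upright handle: plain cylinder 20 mm in diameter, 42 mm tall, from 178 to 220 mm above the bench, its axis 95 mm from the pivot; this point is 202 mm above the bench. Free from above and all round.
- plunger (a joint): How far the release plunger is pushed down, m: 0 out, 0.011 right in. The catch lets go at about 0.006. It takes about 5 N to push until the catch lets go and stays in where it is left, it does not spring back; with it in, the catch no longer holds the lever.
- plunger_top (a point): Centre of the top of the plunger's black round cap, 22 mm in diameter, on a square guide 34 mm wide near the plate's -y end, at x +18, y -100 mm of the damper. 207 mm above the bench when out, 196 mm when in; the guide's top is at 189 mm. Pushed straight down.
- screwdriver: Loose screwdriver lying on the bench on the damper's -x side, 200 mm long, black handle. Origin at its underside, x along it. To be left alone.
- elbow: Loose bent piece of 22 mm copper tube, legs about 70 mm, lying on the bench on the damper's +x side. Origin on the bench near its bend. To be left alone.
- cup: White plastic cup, 72 mm wide and 85 mm tall, standing on the bench on the damper's +x side. Origin under its centre. To be left alone.
- fuse: New thermal fuse, brass foot 22 mm square with a stem, 54 mm tall, standing on the bench on the damper's -x side. Origin under its centre. To be left alone.

How it is judged (in metres and radians):
On the way:
1. the plunger is in and the spring has swung the lever right round, blade shut (value of joint plunger above 0.005 m and value of joint shaft below 0.08 rad), for 0.1 s.
At the end, for the whole second after the job is handed in: The lever is held within 0.05 rad (3 degrees) of its open stop by the gripper's fingers, pressing on it with more than 4 N, the plunger still pushed in, for the last second (value of joint shaft above 1.52 rad and value of joint plunger above 0.005 m and contact force between the fingers and lever above 4 N); the arm keeps its last pose, push and grip.
It fails at once if the screwdriver is pushed more than 30 mm (distance of screwdriver from where it was at the start of the episode above 0.03 m).
It fails at once if the copper elbow is pushed more than 30 mm (distance of elbow from where it was at the start of the episode above 0.03 m).
It fails at once if the cup is pushed more than 30 mm (distance of cup from where it was at the start of the episode above 0.03 m).
It fails at once if the fuse is pushed over or more than 30 mm (distance of fuse from where it was at the start of the episode above 0.03 m or angle between fuse's own z axis and vertical above 0.7 rad).
It also fails if it takes over 45 s, if anything falls off the work surface, if the arm or the gripper's body presses on something with over 40 N, if the wrist force passes 120 N, or if a joint passes its speed limit or range.

## Working session

There is one attempt and no reset: what is moved stays moved. The work goes in short steps, Python scripts to look and compute and a tool call to move; the robot and the scene stay as the last step left them, time stands still between calls to the robot, and variables do not carry over. Pictures are saved under pics/ and viewed, at most 10 in all, crops included, and the job is handed in when it is done.

Besides the shell and the picture viewer there is one more tool, called after "Call:" in YAML: its name, and indented under it one key for each argument. arm_command: Moves the arm, as the interface text tells. Its arguments: {"type":"object","properties":{"rows":{"type":"array","items":{"type":"array","items":{"type":"number"}}},"force":{"type":"number"}},"required":["rows"]}

```bash
mkdir -p pics; cat > h.py <<'E'
import numpy as np, cv2
from cell import manip
def ray(p,px):
    f=200/np.tan(np.radians(p["vfov"])/2)
    d=np.array([(px[0]-p["cx"])/f,(px[1]-p["cy"])/f,1.]); return np.array(p["rotation"])@d
def at_h(p,px,h):
    d=ray(p,px); e=np.array(p["eye"]); return e+d*(h-e[2])/d[2]
def deep(p,px):
    c,r=int(round(px[0])),int(round(px[1])); return np.array(p["eye"])+ray(p,px)*p["z_map"][r,c]
def save(p,n): cv2.imwrite("pics/"+n,cv2.cvtColor(p["image"],cv2.COLOR_RGB2BGR))
E
python3 - <<'E'
from h import *
np.set_printoptions(precision=4,suppress=True)
H=dict(pivot=.178,handle=.202,plunger_top=.207,damper=0,screwdriver=0,elbow=0,cup=0,fuse=0)
P={}
for n in("top","side"):
    p=manip.get_image(n);P[n]=p;save(p,n+"0.png");print(n,p["eye"])
    for k,h in H.items():
        for t in manip.tip_of(p,k)[:2]:
            print(k,round(t["score"],2),np.round(t["position"],0),at_h(p,t["position"],h),deep(p,t["position"]))
s=manip.get_state();print(s["tool_pos"],s["tool_rot"],s["time"],manip.pinch_z,s["wrist_force"])
cv2.imwrite("pics/both.png",cv2.resize(np.vstack([cv2.imread("pics/top0.png"),cv2.imread("pics/side0.png")]),(480,600)))
E
```

```text
top [0.4441 0.0036 1.0154]Traceback (most recent call last):
  File "<stdin>", line 9, in <module>
  File "h.py", line 7, in at_h
    d=ray(p,px); e=np.array(p["eye"]); return e+d*(h-e[2])/d[2]
                                                           ~^^^
IndexError: invalid index to scalar variable.
```

View pics/top0.png

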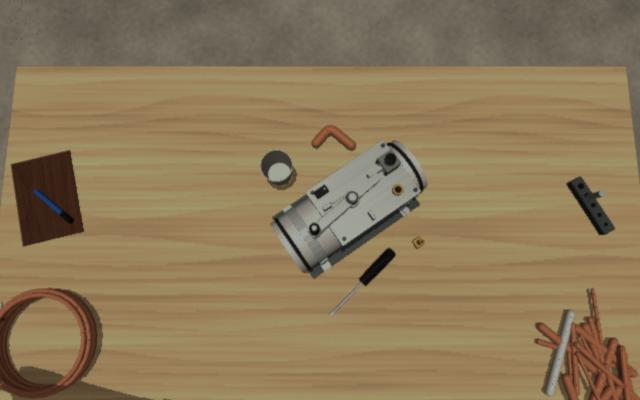

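The top picture shows the damper mid-bench: handle at about (314,229), pivot (352,198), plunger (390,160). The cup is at (278,170), elbow (333,137), fuse (419,243) and screwdriver (365,280).

```bash
sed -i 's/return np.array(p\["rotation"\])@d/return rot(p)@d/' h.py; cat >> h.py <<'E'
from scipy.spatial.transform import Rotation as R
def rot(p):
    r=np.array(p["rotation"])
    return r if r.ndim==2 else (R.from_quat(r) if r.size==4 else R.from_euler("xyz",r,degrees=True)).as_matrix()
E
python3 - <<'E'
from h import *
np.set_printoptions(precision=4,suppress=True)
H=dict(pivot=.178,handle=.202,plunger_top=.207,damper=0,screwdriver=0,elbow=0,cup=0,fuse=0)
for n in("top","side"):
    p=manip.get_image(n);save(p,n+"0.png");print(n,p["eye"],p["rotation"],rot(p))
    for k,h in H.items():
        for t in manip.tip_of(p,k)[:2]:
            print(k,round(t["score"],2),np.round(t["position"],0),at_h(p,t["position"],h),deep(p,t["position"]))
s=manip.get_state();print(s["tool_pos"],s["tool_rot"],s["time"],manip.pinch_z,s["wrist_force"])
E
```

```text
top [0.4441 0.0036 1.0154] [-170.9291    0.1519  -89.8588] [[ 0.0025 -0.9875  0.1576]
 [-1.     -0.002   0.003 ]
 [-0.0027 -0.1577 -0.9875]]
handle 0.71 [314. 229.] [0.5254 0.0117 0.202 ] [0.5234 0.0115 0.2212]
plunger_top 0.64 [388. 156.] [ 0.6626 -0.1283  0.207 ] [ 0.6629 -0.1285  0.206 ]
screwdriver 0.72 [361. 284.] [ 0.4195 -0.0936  0.    ] [ 0.4199 -0.0918  0.0187]
elbow 0.72 [335. 133.] [ 0.7745 -0.0376  0.    ] [ 0.7674 -0.0368  0.0217]
cup 0.81 [276. 171.] [0.6812 0.1029 0.    ] [0.6802 0.1024 0.0043]
fuse 0.53 [418. 245.] [ 0.509  -0.2258  0.    ] [ 0.5082 -0.223   0.0124]
side [ 0.5404 -0.7062  0.8981] [-136.4461   -0.5203   -2.5104] [[ 0.999  -0.0255  0.0368]
 [-0.0438 -0.7243  0.6881]
 [ 0.0091 -0.689  -0.7247]]
pivot 0.8 [325. 220.] [ 0.5957 -0.0564  0.178 ] [ 0.595  -0.0649  0.1875]
pivot 0.75 [397. 260.] [ 0.7267 -0.1658  0.178 ] [ 0.7673 -0.048   0.021 ]
handle 0.58 [288. 188.] [0.5215 0.0144 0.202 ] [0.5219 0.0022 0.2137]
plunger_top 0.67 [361. 235.] [ 0.6608 -0.1254  0.207 ] [ 0.6609 -0.1249  0.2063]
plunger_top 0.61 [351. 220.] [ 0.6454 -0.0854  0.207 ] [0.6702 0.0609 0.0441]
damper 0.81 [317. 274.] [ 0.5818 -0.0633  0.    ] [ 0.5767 -0.1425  0.1106]
screwdriver 0.89 [251. 284.] [ 0.4309 -0.0849  0.    ] [ 0.4341 -0.1031  0.0263]
elbow 0.92 [397. 260.] [ 0.7731 -0.0316  0.    ] [ 0.7675 -0.0477  0.0214]
elbow 0.68 [321. 229.] [0.5978 0.0742 0.    ] [ 0.5873 -0.0692  0.1649]
cup 0.84 [352. 221.] [0.6794 0.097  0.    ] [0.6735 0.0631 0.0379]
cup 0.55 [398. 261.] [ 0.7752 -0.0329  0.    ] [ 0.7697 -0.0488  0.0212]
fuse 0.45 [290. 342.] [ 0.518  -0.2319  0.    ] [ 0.5182 -0.2349  0.0056]
[0.1929 0.6468 0.2313] [-179.9971   -0.0025  163.3937] 1.0 0.0187 [-0.8858  0.523  -0.4864]
```

View pics/side0.png

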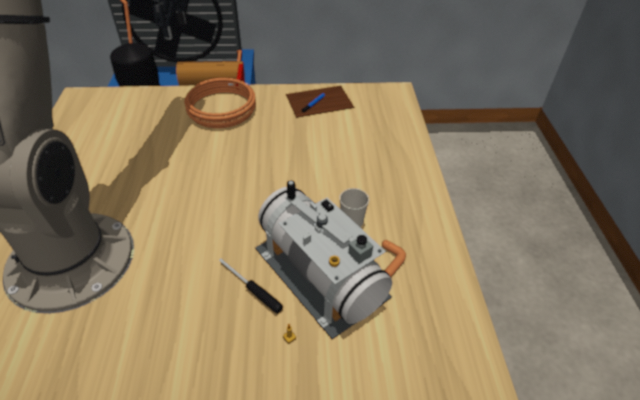

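The side picture agrees: handle at (290,188), plunger (361,238), fuse (289,335), screwdriver (255,288). Plunger to handle measures 197 mm and should be 196.5, which gives a yaw of about 36°. I'll refine with depth next, and start the approach in the same round.

```bash
python3 - <<'E'
from h import *
np.set_printoptions(precision=4,suppress=True)
for n in("top","side"):
    p=manip.get_image(n); f=200/np.tan(np.radians(p["vfov"])/2)
    c,r=np.meshgrid(np.arange(640),np.arange(400))
    d=np.stack([(c-p["cx"])/f,(r-p["cy"])/f,np.ones(c.shape)],-1)*p["z_map"][...,None]
    W=d@rot(p).T+np.array(p["eye"])
    for k,xy,lo,hi in(("handle",(.523,.012),.212,.228),("plunger",(.661,-.127),.2,.214),("nut",(.588,-.057),.18,.21)):
        m=(np.hypot(W[...,0]-xy[0],W[...,1]-xy[1])<.03)&(W[...,2]>lo)&(W[...,2]<hi)
        q=W[m]; print(n,k,len(q),q.mean(0),(q.min(0)+q.max(0))/2,np.ptp(q,axis=0))
E
```

```text
top handle 90 [0.526  0.0116 0.2202] [0.5269 0.0108 0.2198] [0.0185 0.0182 0.0071]
top plunger 104 [ 0.6594 -0.132   0.2068] [ 0.6593 -0.1322  0.2062] [0.0206 0.0193 0.0086]
top nut 148 [ 0.5874 -0.0599  0.1878] [ 0.585  -0.0588  0.1878] [0.0392 0.0407 0.0155]
side handle 63 [0.5261 0.0074 0.2187] [0.5259 0.0091 0.2184] [0.0169 0.0186 0.011 ]
side plunger 101 [ 0.6592 -0.1355  0.2059] [ 0.6594 -0.1333  0.2048] [0.0197 0.0224 0.009 ]
side nut 111 [ 0.5876 -0.0642  0.1876] [ 0.5827 -0.0577  0.1875] [0.0342 0.0359 0.0149]
```

Call:
arm_command:
  rows:
    - [1,0,0,1,-1]
    - [1,0.3,-0.5,0.4,-1]
    - [1,0.6,-1,0,-1]
    - [1,0.6,-1,0,-1]
    - [1,0.6,-1,0,-1]
    - [1,0.6,-1,0,-1]
    - [1,0.6,-1,0,-1]
    - [1,0.6,-1,0,-1]

```text
time: 1.77
tool_pos: [0.2909, 0.483, 0.2664]
tool_rot: [180.0, -0.0, 123.1]
wrist_force: [0.6, 1.0, 0.0]
grip_width: -0.003
finger_force: 0.0
```

Call:
arm_command:
  rows:
    - [1,0.6,-1,0,-1]
    - [1,0.6,-1,0,-1]
    - [1,0.6,-1,0,-1]
    - [1,0.6,-1,0,-1]
    - [1,0.6,-1,0,-1]
    - [1,0.6,-1,0,0]
    - [1,0.6,-1,0,0]
    - [1,0.6,-1,0,0]

```text
time: 2.43
tool_pos: [0.4109, 0.283, 0.2666]
tool_rot: [180.0, -0.0, 98.4]
wrist_force: [1.3, 0.7, -0.1]
grip_width: 0.001
finger_force: 0.0
```

Call:
arm_command:
  rows:
    - [1,0.6,-1,0,0]
    - [1,0.6,-1,0,0]
    - [1,0.6,-1,0,0]
    - [1,0.6,-1,0,0]
    - [1,0.6,-1,0,0]
    - [1,0.6,-1,0,0]
    - [1,0.6,-1,0,0]
    - [1,0.6,-1,0,0]

```text
time: 3.1
tool_pos: [0.531, 0.083, 0.2666]
tool_rot: [180.0, -0.0, 98.4]
wrist_force: [0.3, 0.3, 0.1]
grip_width: 0.001
finger_force: 0.0
```

Call:
arm_command:
  rows:
    - [1,0.6,-1,0,0]
    - [1,0.6,-1,0,0]
    - [1,0.6,-1,0,0]
    - [1,0.6,-1,0,0]
    - [1,0.6,-1,0,0]
    - [1,0.6,-1,0,0]
    - [1,0.6,-1,0,0]
    - [1,0.6,-1,0,0]

```text
time: 3.77
tool_pos: [0.651, -0.1168, 0.2663]
tool_rot: [180.0, -0.0, 98.4]
wrist_force: [1.4, -0.1, -0.1]
grip_width: 0.003
finger_force: 0.0
```

Call:
arm_command:
  rows:
    - [1,0.3,-0.6,0,0]
    - [1,0,0,-1,0]
    - [1,0,0,-0.8,0]
    - [1,0,0,-0.3,0]
    - [1,0,0,0,0]

```text
time: 4.18
tool_pos: [0.657, -0.1303, 0.212]
tool_rot: [-179.8, -0.0, 98.4]
wrist_force: [-0.3, 0.1, 0.1]
grip_width: 0.001
finger_force: 0.0
```

Call:
arm_command:
  rows:
    - [1,0,0,-0.2,0]
    - [1,0,0,-0.2,0]
    - [1,0,0,-0.15,0]
    - [1,0,0,-0.15,0]
    - [1,0,0,0,0]
    - [1,0,0,0,0]

```text
time: 4.68
tool_pos: [0.658, -0.1305, 0.1966]
tool_rot: [180.0, -0.0, 98.4]
wrist_force: [0.7, 0.4, 0.1]
grip_width: 0.005
finger_force: 0.0
```

Call:
arm_command:
  rows:
    - [1,0,0,-0.1,0]
    - [1,0,0,-0.05,0]
    - [1,0,0,0,0]
    - [1,0,0,0,0]

```text
time: 5.02
tool_pos: [0.6585, -0.1307, 0.1957]
tool_rot: [179.8, -0.1, 98.4]
wrist_force: [-13.7, 4.4, 37.8]
grip_width: -0.001
finger_force: 18.8
```

```bash
python3 - <<'E'
from h import *
p=manip.get_image("side");a=p["image"][150:300,220:440];cv2.imwrite("pics/a.png",cv2.resize(a[...,::-1],None,fx=3,fy=3))
print(manip.get_state()["wrist_force"])
E
```

```text
[-13.78853236   4.85997979  38.59486048]
```

View pics/a.png

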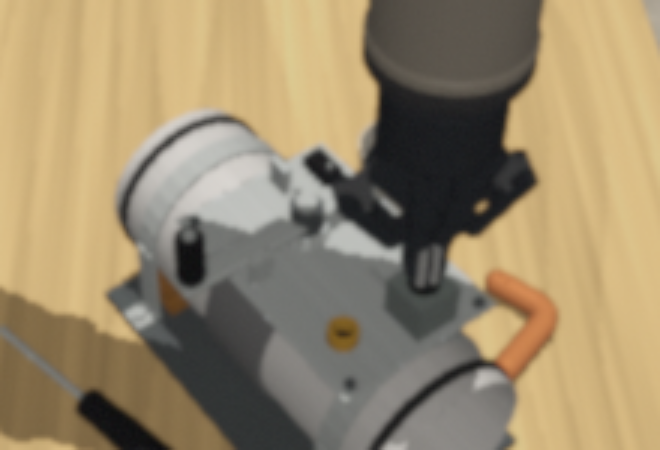

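The plunger is bottomed at 38 N, and the lever has swung across the tube, with its handle at about crop (190,250). I'll retract, open the gripper and move over the handle.

Call:
arm_command:
  rows:
    - [1,0,0,0.4,0]
    - [1,0,0,1,0]
    - [1,0,0,1,0]
    - [-1,0,0,0.8,0]
    - [-1,-1,0,0,0]
    - [-1,-1,0,0,0]
    - [-1,-1,0,0,0]
    - [-1,-1,0,0,0]

```text
time: 5.73
tool_pos: [0.5566, -0.1306, 0.2724]
tool_rot: [-180.0, -0.0, 98.4]
wrist_force: [0.3, -0.1, 0.5]
grip_width: 0.708
finger_force: 0.0
```

```bash
python3 - <<'E'
from h import *
np.set_printoptions(precision=4,suppress=True)
for n in("top","side","wrist"):
    p=manip.get_image(n); f=200/np.tan(np.radians(p["vfov"])/2)
    c,r=np.meshgrid(np.arange(640),np.arange(400))
    d=np.stack([(c-p["cx"])/f,(r-p["cy"])/f,np.ones(c.shape)],-1)*p["z_map"][...,None]
    W=d@rot(p).T+np.array(p["eye"])
    for k,xy,lo,hi in(("handle",(.510,-.114),.205,.228),("plunger",(.659,-.132),.193,.214)):
        m=(np.hypot(W[...,0]-xy[0],W[...,1]-xy[1])<.03)&(W[...,2]>lo)&(W[...,2]<hi)
        q=W[m]
        if len(q): print(n,k,len(q),q.mean(0),(q.min(0)+q.max(0))/2,np.ptp(q,axis=0))
    if n=="wrist": save(p,"w.png")
E
```

```text
top handle 60 [ 0.5102 -0.1096  0.218 ] [ 0.5097 -0.1102  0.2154] [0.0176 0.0117 0.0172]
top plunger 72 [ 0.6607 -0.1298  0.1961] [ 0.6599 -0.1301  0.1962] [0.0202 0.0155 0.0057]
side handle 109 [ 0.5103 -0.1187  0.2167] [ 0.5097 -0.1169  0.2149] [0.0193 0.0208 0.0178]
side plunger 81 [ 0.6595 -0.1344  0.1958] [ 0.6596 -0.1341  0.1962] [0.0215 0.0197 0.0061]
wrist handle 696 [ 0.5111 -0.1121  0.2189] [ 0.5101 -0.1133  0.2142] [0.0199 0.0195 0.0183]
wrist plunger 536 [ 0.6587 -0.1312  0.1959] [ 0.6593 -0.1314  0.1958] [0.0215 0.0213 0.0051]
```

View pics/w.png

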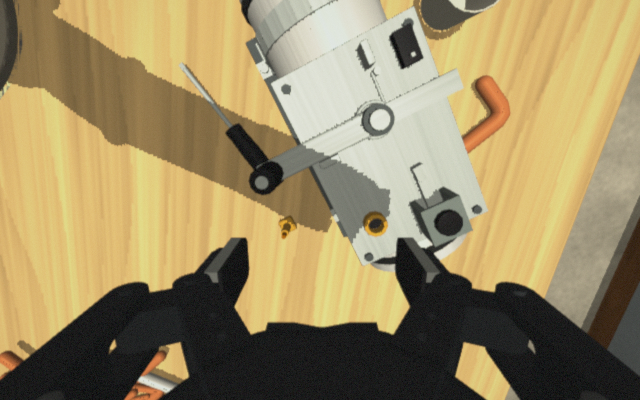

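Wrist picture: the lever is across the tube with its handle at (263,180), and the plunger is in at (447,222). The handle is at (0.5105, -0.113), as predicted.

Call:
arm_command:
  rows:
    - [-1,-1,0.4,0,0]
    - [-1,-0.85,0.3,0,0]
    - [-1,0,0,-0.5,0]
    - [-1,0,0,-1,0]
    - [-1,0,0,-1,0]
    - [-1,0,0,-0.7,0]
    - [-1,0,0,-0.25,0]
    - [-1,0,0,0,0]
  force: 50

```text
time: 6.55
tool_pos: [0.5115, -0.1131, 0.1852]
tool_rot: [-179.9, 0.0, 98.4]
wrist_force: [-0.3, -0.5, 0.5]
grip_width: 0.999
finger_force: 0.0
```

Call:
arm_command:
  rows:
    - [1,0,0,0,0]
    - [1,0,0,0,0]
    - [1,0,0,0,0]
    - [1,0,0,0,0]
    - [1,0,0,0,0]
    - [1,0,0,0,0]
    - [1,0,0,0,0]
    - [1,0,0,0,0]
  force: 50

```text
time: 7.22
tool_pos: [0.5103, -0.1134, 0.1868]
tool_rot: [-179.9, -0.1, 98.4]
wrist_force: [-14.8, 0.2, 19.5]
grip_width: 0.219
finger_force: 48.2
```

Call:
arm_command:
  rows:
    - [1,0,0,0.08,0]
    - [1,-0.15,0.26,0,0]
    - [1,-0.15,0.26,0,0]
    - [1,-0.22,0.56,0,0]
    - [1,-0.12,0.58,0,0]
    - [1,-0.03,0.6,0,0]
    - [1,0.06,0.59,0,0]

```text
time: 7.8
tool_pos: [0.4932, -0.0432, 0.1874]
tool_rot: [-179.7, 0.0, 98.2]
wrist_force: [-16.8, -8.9, 3.0]
grip_width: 0.216
finger_force: 55.0
```

Call:
arm_command:
  rows:
    - [1,0.15,0.58,0,0]
    - [1,0.24,0.54,0,0]
    - [1,0.32,0.5,0,0]
    - [1,0.4,0.44,0,0]
    - [1,0.4,0.33,0,0]
    - [1,0,0,0,0]

```text
time: 8.3
tool_pos: [0.5274, 0.0278, 0.1868]
tool_rot: [-179.1, -0.7, 98.8]
wrist_force: [-58.2, 53.7, 37.9]
grip_width: 0.2
finger_force: 54.1
```

The wrist force is higher than I expected, so I'll look before pushing further.

```bash
python3 - <<'E'
from h import *
np.set_printoptions(precision=4,suppress=True)
p=manip.get_image("wrist");a=p["image"][:,:,::-1]
q=manip.get_image("side");b=cv2.resize(q["image"][130:280,220:400,::-1],None,fx=2.667,fy=2.667)
b=cv2.copyMakeBorder(b,0,max(0,400-b.shape[0]),0,0,cv2.BORDER_CONSTANT)[:400]
cv2.imwrite("pics/b.png",cv2.resize(np.hstack([a,b]),(800,round(400*800/(640+b.shape[1])))))
s=manip.get_state();print(s["tool_pos"],s["wrist_force"],s["moment"],s["finger_force"])
for n in("top","side"):
  p=manip.get_image(n)
  for k,h in(("handle",.202),("pivot",.178)):
    for t in manip.tip_of(p,k)[:1]: print(n,k,t["score"],at_h(p,t["position"],h))
E
```

```text
[0.5266 0.0272 0.1868] [-58.33    53.6923  36.6864] [10.6774 12.2521 -0.8656] 54.22157943248749
top handle 0.34 [ 0.4961 -0.1815  0.202 ]
top pivot 0.77 [ 0.5886 -0.0641  0.178 ]
side handle 0.87 [0.5276 0.0084 0.202 ]
side pivot 0.96 [ 0.5896 -0.0514  0.178 ]
```

View pics/b.png

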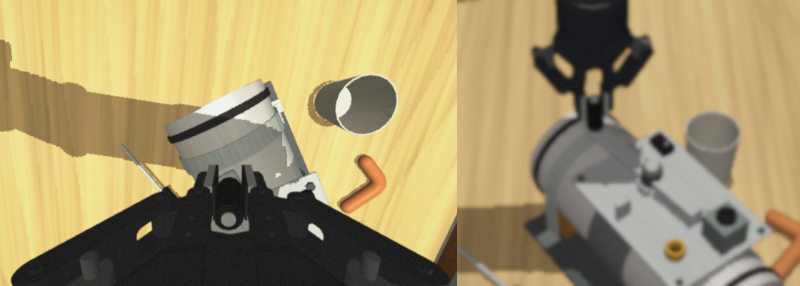

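The handle is between the pads but sits off-centre towards their inner edge. The tool is held about 11 mm outward of its target by friction. Lowering the grip should let it slide back to centre.

Call:
arm_command:
  rows:
    - [1,0,0,0,0]
    - [1,0,0,0,0]
    - [1,0,0,0,0]
    - [1,0,0,0,0]
  force: 20

```text
time: 9.03
tool_pos: [0.5263, 0.0269, 0.1869]
tool_rot: [-179.1, -0.8, 98.8]
wrist_force: [-57.9, 51.9, 35.7]
grip_width: 0.199
finger_force: 54.0
```

The pads are off the handle's edge. The pad force stayed at 54 N at the lower grip, and the width is below 20 mm. With the yaw fixed, the handle slid along the pads. I'll release it and let the lever swing shut. Then I'll regrasp with the jaw line tangential and turn the gripper along with the lever.

Call:
arm_command:
  rows:
    - [1,-0.24,0.36,0,0]
    - [1,0,0.2,0,0]
    - [-1,0,0.4,0,0]
    - [-1,0,0,0.6,0]
    - [-1,0,0,1,0]
    - [-1,0,0,1,0]
    - [-1,0,0,0.6,0]
    - [-1,0,0,0,0]

```text
time: 9.7
tool_pos: [0.5299, 0.042, 0.2716]
tool_rot: [179.7, -0.1, 98.4]
wrist_force: [0.4, -0.2, -0.1]
grip_width: 0.892
finger_force: 0.0
```

Call:
arm_command:
  rows:
    - [-1,0,-0.6,0,1]
    - [-1,0,-0.6,0,1]
    - [-1,0,-0.6,0,1]
    - [-1,0,-0.6,0,1]
    - [-1,0,-0.6,0,1]
    - [-1,0,-0.6,0,1]
    - [-1,0,-0.6,0,1]
    - [-1,0,-0.6,0,1]

```text
time: 10.37
tool_pos: [0.5282, -0.0788, 0.268]
tool_rot: [-180.0, 0.0, 138.6]
wrist_force: [-0.3, -0.1, 0.4]
grip_width: 1.006
finger_force: 0.0
```

Call:
arm_command:
  rows:
    - [-1,-0.2,-0.3,0,1]
    - [-1,-0.2,0,0,1]
    - [-1,0,0,0,1]
    - [-1,0,0,0,1]
    - [-1,0,0,0,1]
    - [-1,0,0,0,1]
    - [-1,0,0,0,1]
    - [-1,0,0,0,1]

```text
time: 11.03
tool_pos: [0.5182, -0.0856, 0.268]
tool_rot: [-180.0, 0.0, 178.6]
wrist_force: [0.7, -0.8, 0.9]
grip_width: 0.999
finger_force: 0.0
```

```bash
python3 - <<'E'
from h import *
np.set_printoptions(precision=4,suppress=True)
s=manip.get_state();print(s["joints"],s["tool_pos"],s["wrist_force"])
for n in("top","side","wrist"):
    p=manip.get_image(n); f=200/np.tan(np.radians(p["vfov"])/2)
    c,r=np.meshgrid(np.arange(640),np.arange(400))
    d=np.stack([(c-p["cx"])/f,(r-p["cy"])/f,np.ones(c.shape)],-1)*p["z_map"][...,None]
    W=d@rot(p).T+np.array(p["eye"])
    for k,xy,lo,hi in(("handle",(.510,-.114),.205,.228),("plunger",(.659,-.132),.193,.214)):
        m=(np.hypot(W[...,0]-xy[0],W[...,1]-xy[1])<.03)&(W[...,2]>lo)&(W[...,2]<hi)
        q=W[m]
        if len(q): print(n,k,len(q),q.mean(0),(q.min(0)+q.max(0))/2,np.ptp(q,axis=0))
    a=p["image"] if n=="wrist" else None
save(p,"c.png")
E
```

```text
[-26.5742   8.7865  32.6192 110.1149  -5.3163  62.5681  96.8316] [ 0.5182 -0.0856  0.268 ] [ 0.6758 -0.77    0.9364]
side handle 108 [ 0.5104 -0.1188  0.2167] [ 0.5098 -0.1164  0.2145] [0.0192 0.0202 0.0186]
side plunger 82 [ 0.6595 -0.1345  0.1958] [ 0.6593 -0.1337  0.1964] [0.0211 0.0201 0.0066]
wrist handle 698 [ 0.5079 -0.1129  0.2187] [ 0.5094 -0.114   0.2142] [0.0195 0.0199 0.0182]
```

View pics/c.png

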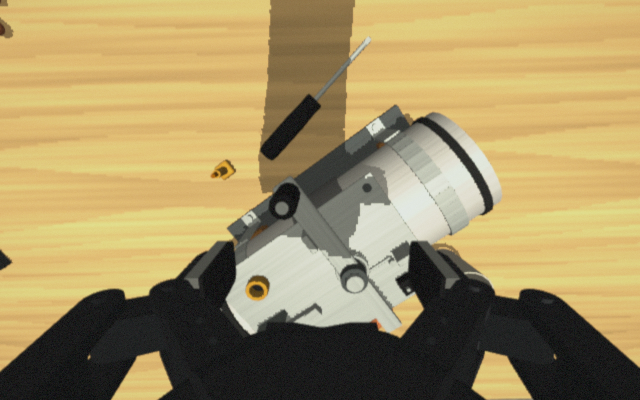

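Wrist picture: the lever is shut again with its handle at (285,205), and the fuse and screwdriver haven't moved. Regrasping.

Call:
arm_command:
  rows:
    - [-1,-0.16,-0.5,0,1]
    - [-1,-0.16,-0.6,0,1]
    - [-1,0,0,0,1]
    - [-1,0,0,0,1]
    - [-1,0,0,0,1]
    - [-1,0,0,0,1]
    - [-1,0,0,0,1]
    - [-1,0,0,0,0]

```text
time: 11.85
tool_pos: [0.5102, -0.1132, 0.2682]
tool_rot: [-180.0, -0.0, -146.5]
wrist_force: [0.5, -0.2, 0.8]
grip_width: 1.0
finger_force: 0.0
```

Call:
arm_command:
  rows:
    - [-1,0,0,-1,0]
    - [-1,0,0,-1,0]
    - [-1,0,0,-0.8,0]
    - [-1,0,0,-0.3,0]
    - [1,0,0,0,0]
    - [1,0,0,0,0]
    - [1,0,0,0,0]
    - [1,0,0,0,0]
  force: 60

```text
time: 12.52
tool_pos: [0.5108, -0.1133, 0.192]
tool_rot: [-179.9, 0.1, -146.7]
wrist_force: [0.4, -0.4, -0.1]
grip_width: 0.452
finger_force: 0.0
```

Call:
arm_command:
  rows:
    - [1,0,0,0,0]
    - [1,0,0,0,0]
    - [1,0,0,0,0]
    - [1,0,0,0,0]

```text
time: 12.85
tool_pos: [0.5104, -0.113, 0.1917]
tool_rot: [-180.0, 0.1, -146.6]
wrist_force: [-3.6, 2.6, 10.8]
grip_width: 0.214
finger_force: 58.3
```

Call:
arm_command:
  rows:
    - [1,-0.18,0.28,0,-1]
    - [1,-0.15,0.3,0,-1]
    - [1,-0.12,0.31,0,-1]
    - [1,-0.1,0.32,0,-1]
    - [1,-0.07,0.32,0,-1]
    - [1,-0.04,0.33,0,-1]
    - [1,-0.01,0.33,0,-1]
    - [1,0.02,0.33,0,-1]

```text
time: 13.52
tool_pos: [0.494, -0.0507, 0.1917]
tool_rot: [-180.0, 0.1, 173.1]
wrist_force: [-2.9, -5.6, 10.2]
grip_width: 0.213
finger_force: 59.6
```

Low forces and tracking well. Continuing.

Call:
arm_command:
  rows:
    - [1,0.05,0.33,0,-1]
    - [1,0.07,0.32,0,-1]
    - [1,0.1,0.32,0,-1]
    - [1,0.13,0.31,0,-1]
    - [1,0.16,0.29,0,-1]
    - [1,0.18,0.28,0,-1]
    - [1,0,0,0,0]

```text
time: 14.1
tool_pos: [0.5117, -0.0035, 0.1916]
tool_rot: [-180.0, 0.0, 143.1]
wrist_force: [-8.7, -5.0, 17.5]
grip_width: 0.216
finger_force: 60.5
```

Call:
arm_command:
  rows:
    - [1,0.2,0.26,0,-1]
    - [1,0.23,0.24,0,-1]
    - [1,0.25,0.22,0,-1]
    - [1,0.13,0.1,0,-0.5]
    - [1,0,0,0,0]

```text
time: 14.52
tool_pos: [0.5316, 0.0167, 0.1916]
tool_rot: [-180.0, -0.0, 125.7]
wrist_force: [-10.4, -3.6, 19.3]
grip_width: 0.213
finger_force: 60.6
```

Call:
arm_command:
  rows:
    - [1,0.1,0.07,0,-0.3]
    - [1,0.1,0.07,0,-0.2]
    - [1,0,0,0,0]
    - [1,0,0,0,0]

```text
time: 14.85
tool_pos: [0.5348, 0.019, 0.1915]
tool_rot: [-179.8, -0.1, 123.3]
wrist_force: [-19.9, -5.8, 26.0]
grip_width: 0.214
finger_force: 61.6
```

Call:
arm_command:
  rows:
    - [1,0.1,0.07,0,0]
    - [1,0,0,0,0]
    - [1,0,0,0,0]
    - [1,0,0,0,0]

```text
time: 15.18
tool_pos: [0.535, 0.0191, 0.1913]
tool_rot: [-179.6, -0.2, 123.2]
wrist_force: [-38.3, -13.1, 41.7]
grip_width: 0.212
finger_force: 63.7
```

```bash
python3 - <<'E'
from h import *
np.set_printoptions(precision=4,suppress=True)
p=manip.get_image("wrist");q=manip.get_image("side")
b=cv2.resize(q["image"][130:280,220:400,::-1],(480,400))
cv2.imwrite("pics/d.png",cv2.resize(np.hstack([p["image"][...,::-1],b]),(800,286)))
s=manip.get_state();print(s["tool_pos"],s["wrist_force"],s["finger_force"],s["time"])
E
```

```text
[0.535  0.0192 0.1913] [-38.5652 -14.2644  41.6942] 63.63945722579956 15.2833
```

View pics/d.png

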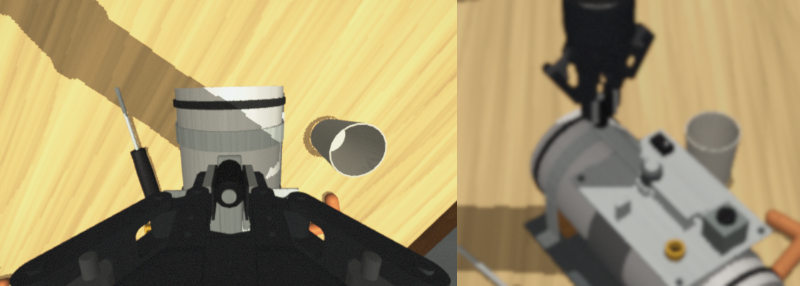

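The handle is between the pads at (230,197) in the wrist part of the picture, and the lever lies along the tube. The last push raised the force from 20 N to 38 N with no movement, at the predicted open-stop position (0.535, 0.019). So the lever is hard against the stop, and I'm handing in.

```bash
python3 -c "
from cell import manip
print(manip.sign_off())"
```

```text
the job is handed in; nothing more can be done
None
```

I handed the job in at about 15 s: the plunger is in, the blade was thrown shut by the spring, and the gripper is holding the lever against its open stop with about 64 N on the finger pad. The first swing slipped off the handle and had to be regrasped. The verdict wasn't shown.

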